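Lay out the stacked culture dishes

ROBOT

A 7-joint arm with a two-finger parallel gripper is mounted at the origin on the work surface. World frame = base frame: x ahead of the robot, y to its left, z up, the work surface at z = 0. Lengths are in m, angles in rad, forces in N, time in s.
With the tool pointing down it reaches from about 0.4 to 0.875 m from the base axis. Payload 19.3 kg.
Tool frame: the origin (TCP) lies midway between the tips of the shut fingers; the grasp point (between the pads) lies 19 mm behind it (bot.pinch_z is the distance from the TCP to the grasp point, in m); z points along the fingers, y is the line along which they close (so a half turn about z gives the same grasp; the last joint's range is limited). The gripper opens to 85 mm and grips with 20 to 120 N. Pads are 22 mm wide; open, the fingers measure 114 mm over their backs; the gripper's body (76 mm by 85 mm) begins 54 mm behind the grasp point. The pads swing forward as they close: fully open they stand 13 mm farther back than shut.
Start: joints at [-1.197, 0.521, -0.036, 1.599, 0.021, 1.021, -0.113], TCP at [0.268, 0.564, 0.231] pointing down, gripper open.
Joint ranges: [-2.91, 2.91], [-0.3, 2.13], [-1.5, 1.42], [0.17, 2.43], [-1.26, 4.41], [0.16, 1.93], [-2.52, 2.52]. Speed limits (rad/s): [1.89, 1.89, 2.39, 2.39, 3.01, 3.01, 3.01].

INTERFACE

Orientations are given as [roll, pitch, yaw] about the fixed x, y, z axes, in that order (R = Rz(yaw) Ry(pitch) Rx(roll)).
In Python, from workcell import observe, viewer, bot gives the robot as it stands. The module is installed in compiled form; this text tells all that it offers.
- The arm moves only by the tool play_rows, never from a script. Its argument "motion" is a list of rows, each a list of 7 numbers: the shift along the tool's x, y, z in cm, then the turn, a rotation vector about the tool's x, y, z in rad, then the opening, from -1 (shut) to 1 (fully open), so that 0 is half open. A call has exactly 5 rows; each row is the pose to reach, as a shift and turn from the pose commanded when the call began, along the tool's axes at that moment; what a row does not reach only later rows make up. A row lasts 1/10 s, in which the tool goes at most 50 mm and 8.59 degrees, less where a joint would pass 70% of its speed; a pose out of reach is approached as far as the arm can. A call with a gripper value outside its range is refused whole. The fingers move at their own pace and stop on an object; "squeeze" is the grip in N (left out, the last holds). Time passes only in rows, so rows that repeat a pose let the fingers close, or fill a call up. It gives the time, the measured TCP pose, the force, the opening and the grip force at its end, in the units of the state.
- observe(): the state, without advancing time (a new reading comes with each control period).
- viewer.grab_frame(name): name is "side" or "top"; returns (picture, depth): 400x640x3 uint8, red, green, blue; 400x640 float32, m along the optical axis (not along the pixel's ray), 0 where there is no reading.
- viewer.camera_info(name): a dict with "fx", "fy", "cx", "cy" (pixels), "R" (3x3) and "t" (3): a world point X has camera coordinates R X + t. Camera axes: x right, y down, z forward; pixel columns grow to the right and rows downward; lengths in m; the calibration is good to about 2 mm. A picture is of the moment at which its call begins. camera_info takes no time and is no camera call.
- bot.job_done(): hands the job in; it is judged then, once.
The state is a dict: "clock": time; "qpos": joint angles; "qd": joint speeds; "joint_efforts": joint torques, N m; "position": TCP position; "tool_rot": TCP orientation; "force": force on the tool from outside, world axes, zero at the start; "moment": the same for the moment, N m; "grip_width": finger opening in m; "finger_force": force on a finger pad.
Only numpy, scipy, OpenCV 4.12 (cv2) and the standard library are available. Lean on these libraries where they do the work, as an engineer would, in place of code of your own. Each camera call takes 0.05 s, during which the arm holds its last target. There are 200 camera calls.

TASK

The culture dishes are standing in two stacks on the lab bench: take the stacks apart and set each dish in its place for the next step, red on the pan of the white balance, yellow on the round black top of the dark warmer with the orange stripes, green on the lit white disc of the light pad, and blue on the square aluminium top of the cold block. Set each down gently (never let one drop), upright and flat in the middle of its place, and leave the glass spirit lamp standing where it is.

Things in the scene. Friction and masses are not known exactly. Their poses are not given: they have to be found in the camera images.
- dish_red: closed round glass culture dish, a plain disc 60 mm in diameter and 22 mm high, filled with dark red medium that shows from above and the side; at the start it is the lower dish of one of the two stacks, flat on the bench, with a small dish (green or blue) standing centred to about 5 mm on its flat top, so that its colour shows as a ring. Origin at the centre of its underside, z up along its axis. About 60 g.
- dish_yellow: closed round glass culture dish, a plain disc 60 mm in diameter and 22 mm high, filled with yellow medium that shows from above and the side; at the start it is the lower dish of one of the two stacks, flat on the bench, with a small dish (green or blue) standing centred to about 5 mm on its flat top, so that its colour shows as a ring. Origin at the centre of its underside, z up along its axis. About 60 g.
- dish_green: closed round glass culture dish, a plain disc 40 mm in diameter and 18 mm high, filled with green medium that shows from above and the side; at the start it stands upright on top of one of the two large dishes (red or yellow, it may be either), its underside 22 mm above the bench. Origin at the centre of its underside, z up along its axis. About 30 g.
- dish_blue: closed round glass culture dish, a plain disc 40 mm in diameter and 18 mm high, filled with blue medium that shows from above and the side; at the start it stands upright on top of one of the two large dishes (red or yellow, it may be either), its underside 22 mm above the bench. Origin at the centre of its underside, z up along its axis. About 30 g.
- balance: white bench balance: body 122 x 104 mm, 34 mm high (it reaches 70 mm to its own -x and 52 mm to +x), with a dark display at its -x edge and a round flat steel pan of 90 mm diameter whose top is 42 mm above the bench. The pan does not give. The red dish's place. Fixed to the bench. Origin on the bench right under the centre of the pan, z up. Yaw varies by up to 0.3 rad.
- warmer: dish warmer: dark grey box 108 x 108 mm, 45 mm high, two orange stripes along the edges of its top and an orange knob reaching 10 mm out of its -x side; on it a round flat black plate of 92 mm diameter whose top is 48 mm above the bench. The yellow dish's place. Fixed to the bench. Origin on the bench right under the centre of the plate, z up. Yaw varies by up to 0.3 rad.
- light_pad: light pad: flat black square 110 x 110 mm, 18 mm high, with a round flat bright white disc of 92 mm diameter whose top is 20 mm above the bench. The green dish's place. Fixed to the bench. Origin on the bench right under the centre of the disc, z up. Yaw varies by up to 0.3 rad.
- cold_block: cold block: square bare aluminium block 92 x 92 mm in a blue jacket of 108 x 108 mm, 26 mm high; the flat aluminium top is 30 mm above the bench. The blue dish's place. Fixed to the bench. Origin on the bench right under the centre of the top, z up. Yaw varies by up to 0.3 rad.
- spirit_lamp: capped glass spirit lamp, squat, 72 mm in diameter and 80 mm high, loose, standing upright among the other things; to be left alone. Origin at the centre of its underside. Things listed here stand at least 140 mm apart, centre to centre (apart from the stacked pairs); small low clutter up to 14 mm high lies between them, and nothing in the working area is higher than the lamp.
Not all that is in view belongs to the job. Leave any pink look-alike of the dish_blue alone.

How it is judged:
At the end, for the whole second after the job is handed in: Red on balance, yellow on warmer, green on light pad, blue on cold block: each dish within 12 mm of its place's centre, underside within 4 mm of the place's top, upright within 0.1 rad, at rest (under 0.02 m/s); spirit lamp within 30 mm of its start and upright within 0.2 rad (horizontal distance between dish_red and balance below 0.012 m and z of dish_red in the frame of balance between 0.038 and 0.046 m and angle between each of dish_red, dish_yellow, dish_green, dish_blue's own z axis and vertical below 0.1 rad and linear speed of each of dish_red, dish_yellow, dish_green, dish_blue below 0.02 m/s and horizontal distance between dish_yellow and warmer below 0.012 m and z of dish_yellow in the frame of warmer between 0.044 and 0.052 m and horizontal distance between dish_green and light_pad below 0.012 m and z of dish_green in the frame of light_pad between 0.016 and 0.024 m and horizontal distance between dish_blue and cold_block below 0.012 m and z of dish_blue in the frame of cold_block between 0.026 and 0.034 m and distance of spirit_lamp from where it was at the start of the episode below 0.03 m and angle between spirit_lamp's own z axis and vertical below 0.2 rad); the robot touches nothing.
It fails at once if A dish is dropped: it moves faster than 0.7 m/s (a fall of some 25 mm) while the fingers do not touch it ((linear speed of dish_red above 0.7 m/s and contact force between dish_red and the fingers below 0.01 N) or (linear speed of dish_yellow above 0.7 m/s and contact force between dish_yellow and the fingers below 0.01 N) or (linear speed of dish_green above 0.7 m/s and contact force between dish_green and the fingers below 0.01 N) or (linear speed of dish_blue above 0.7 m/s and contact force between dish_blue and the fingers below 0.01 N)).
It fails at once if The spirit lamp is pushed more than 30 mm from its place or tipped by more than 0.3 rad (distance of spirit_lamp from where it was at the start of the episode above 0.03 m or angle between spirit_lamp's own z axis and vertical above 0.3 rad).
It also fails if it takes over 101 s, if anything falls off the work surface, if the arm or the gripper's body presses on something with over 40 N, if the wrist force passes 120 N, or if a joint passes its speed limit or range.

## Working session

There is one attempt and no reset: what is moved stays moved. The work goes in short steps, Python scripts to look and compute and a tool call to move; the robot and the scene stay as the last step left them, time stands still between calls to the robot, and variables do not carry over. Pictures are saved under pics/ and viewed, at most 14 in all, crops included, and the job is handed in when it is done.

Besides the shell and the picture viewer there is one more tool, called after "Emit:" as name([rows], argument=value, ...), one row to a line, values as JSON. play_rows: Moves the arm, as the interface text tells. Its arguments: {"type":"object","properties":{"motion":{"type":"array"},"squeeze":{"type":"number"}},"required":["motion"]}

```bash
mkdir -p pics
python3 - <<'E'
from workcell import observe, viewer, bot
import cv2,numpy as np
for n in("top","side"):
    p,d=viewer.grab_frame(n); cv2.imwrite(f"pics/{n}0.png",p[:,:,::-1]); np.savez(f"{n}0.npz",p=p,d=d)
    c=viewer.camera_info(n); print(n,c)
print(observe(),bot.pinch_z)
E
```

```text
top {'fx': 504.4716442023911, 'fy': 504.4716442023911, 'cx': 318.7702031831495, 'cy': 203.64525658134716, 'R': array([[ 1.87328328e-02, -9.99823382e-01,  1.51193218e-03],
       [-9.94511005e-01, -1.87889518e-02, -1.02931221e-01],
       [ 1.02941449e-01,  4.24560157e-04, -9.94687327e-01]]), 't': array([0.01510352, 0.52228821, 1.0283778 ])}
side {'fx': 391.3719571744958, 'fy': 391.3719571744958, 'cx': 319.9971840700647, 'cy': 195.83383713514792, 'R': array([[-0.99870352, -0.04991881,  0.00996946],
       [-0.03284921,  0.48238129, -0.8753452 ],
       [ 0.03888711, -0.87453782, -0.48339569]]), 't': array([0.49041882, 0.07116021, 0.92792592])}
{'clock': 0.1, 'qpos': array([-1.19719999,  0.52196586, -0.036289  ,  1.59995251,  0.02117135,
        1.02108728, -0.11277999]), 'qd': array([-0.00135561, -0.00107638,  0.00015021, -0.00066375,  0.00071233,
       -0.00080855, -0.00096404]), 'joint_efforts': array([ 2.10062302e-03, -9.28483701e+01,  1.98386975e+00, -3.70532191e+01,
        1.81302888e-02,  5.44847280e-03, -9.36619290e-05]), 'position': array([0.26827092, 0.56416147, 0.23077603]), 'tool_rot': array([-3.14056571e+00,  6.63870911e-05,  2.69775710e+00]), 'force': array([ 0.1109889 , -0.26575022, -0.14220322]), 'moment': array([ 0.01995892,  0.01272234, -0.00100531]), 'finger_force': 0.0, 'grip_width': 0.0851669434482647} 0.0187
```

View pics/top0.png

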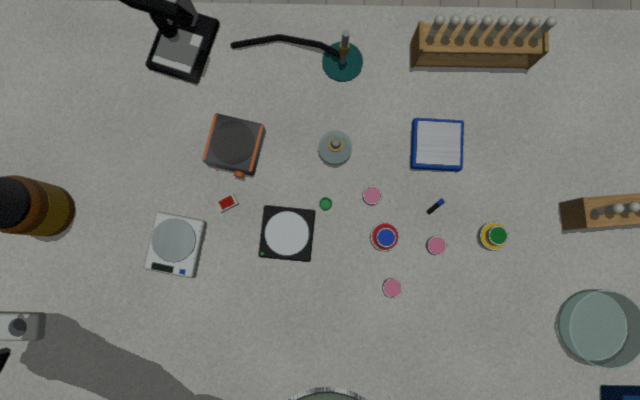

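View pics/side0.png

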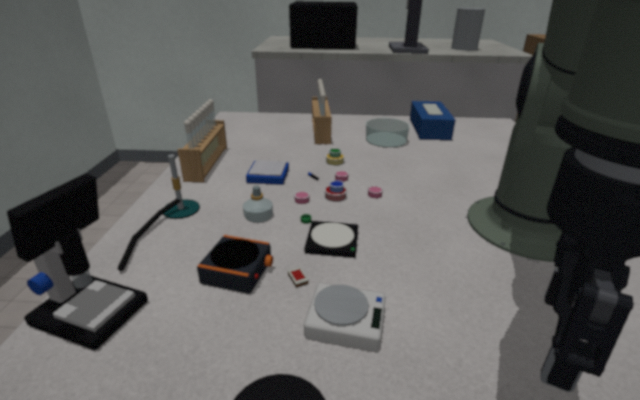

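The top view shows blue on red at (385,237) and green on yellow at (493,236). The balance is at (175,240), warmer (234,143), light pad (287,234), cold block (438,145) and lamp (335,148). The candidates for blue are (385,237) on the red ring, plus pink discs at (372,196), (436,245) and (391,288). The one at (385,237) fits because it is blue and stacked on red. The green thing at (326,204) stands alone on the bench, so it's clutter. I'll measure and make one confirming crop.

```bash
cat > h.py <<'E'
import cv2,numpy as np
from workcell import observe,viewer,bot
from scipy.spatial.transform import Rotation as Ro
def cast(c,uv,z):
    r=c['R'].T@np.array([(uv[0]-c['cx'])/c['fx'],(uv[1]-c['cy'])/c['fy'],1]); o=-c['R'].T@c['t']
    return o+r*(z-o[2])/r[2]
def proj(c,X):
    q=c['R']@np.asarray(X)+c['t']; return np.array([c['fx']*q[0]/q[2]+c['cx'],c['fy']*q[1]/q[2]+c['cy']])
HS={'red':((170,8),90,40),'yellow':((20,34),90,60),'green':((45,85),80,30),'blue':((105,130),100,40)}
def mask(p,name):
    h=cv2.cvtColor(p,cv2.COLOR_RGB2HSV); (a,b),s,v=HS[name]
    H=h[...,0]; m=((H>=a)&(H<=b)) if a<b else ((H>=a)|(H<=b))
    return (m&(h[...,1]>=s)&(h[...,2]>=v)).astype(np.uint8)
def find(p,m,uv,r=30):
    """largest contour near uv, filled: centre of min rect/moments"""
    w=np.zeros_like(m); cv2.circle(w,tuple(int(x) for x in uv),r,1,-1)
    cs,_=cv2.findContours(m*w,cv2.RETR_EXTERNAL,cv2.CHAIN_APPROX_NONE)
    return max(cs,key=cv2.contourArea)
def cen(c,k,z,hull=True):
    if hull:k=cv2.convexHull(k)
    P=np.array([cast(c,q[0],z)[:2] for q in k],np.float32)
    M=cv2.moments(P.reshape(-1,1,2)); A=abs(cv2.contourArea(P))
    rect=cv2.minAreaRect(P)
    return np.array([M['m10']/M['m00'],M['m01']/M['m00']]).round(4),round(2*(A/np.pi)**.5,4),np.round(rect,3) if 0 else (np.round(rect[1],3),round(rect[2],1))
def tip(): 
    o=observe(); return o
def delta(x,y,z,yaw=None):
    """shift in tool axes (cm) and rotvec to reach world TCP x,y,z, tool down with yaw"""
    o=observe(); R=Ro.from_euler('xyz',o['tool_rot'])
    s=R.inv().apply(np.array([x,y,z])-o['position'])*100
    t=Ro.from_euler('xyz',[np.pi,0,o['tool_rot'][2] if yaw is None else yaw])
    return s.round(2),(R.inv()*t).as_rotvec().round(3)
E
cat > m.py <<'E'
from h import *
c=viewer.camera_info('top'); a=np.load('top0.npz'); p=a['p'];d=a['d']
hsv=cv2.cvtColor(p,cv2.COLOR_RGB2HSV); g=p.min(2)
for n,uv,z in(('blue',(385,237),.04),('red',(385,237),.022),('green',(493,236),.04),('yellow',(493,236),.022)):
    print(n,cen(c,find(p,mask(p,n),uv),z))
wm=(p.min(2)>140).astype(np.uint8)
for n,uv in(('balance',(175,240)),('warmer',(234,143)),('pad',(287,234)),('cold',(438,145)),('lamp',(335,148)),('bench',(300,300))):
    print(n,p[uv[1],uv[0]],hsv[uv[1],uv[0]],'depthz',[ (c['R'].T@(np.array([(uv[0]-c['cx'])/c['fx'],(uv[1]-c['cy'])/c['fy'],1])*d[uv[1],uv[0]]-c['t'])).round(3)])
cr=cv2.resize(p[100:300,140:520],None,fx=2.1,fy=2.1,interpolation=cv2.INTER_CUBIC); cv2.imwrite('pics/crop1.png',cr[:,:,::-1])
E
python3 m.py
```

```text
blue (array([ 0.4544, -0.1141]), 0.0329, (array([0.033, 0.032]), 27.4))
red (array([ 0.4567, -0.1141]), 0.0531, (array([0.053, 0.052]), 45.6))
green (array([ 0.4628, -0.3441]), 0.0328, (array([0.033, 0.033]), 25.9))
yellow (array([ 0.4623, -0.3407]), 0.0517, (array([0.054, 0.048]), 9.6))
balance [120 127 125] [ 81  14 127] depthz [array([0.44 , 0.317, 0.044])]
warmer [60 60 57] [30 13 60] depthz [array([0.643, 0.203, 0.047])]
pad [154 160 160] [ 90  10 160] depthz [array([0.457, 0.09 , 0.023])]
cold [142 145 147] [102   9 147] depthz [array([ 0.65 , -0.224,  0.034])]
lamp [57 55 45] [25 54 57] depthz [array([ 0.633, -0.006,  0.064])]
bench [137 138 133] [ 36   9 138] depthz [array([0.32 , 0.061, 0.002])]
```

View pics/crop1.png

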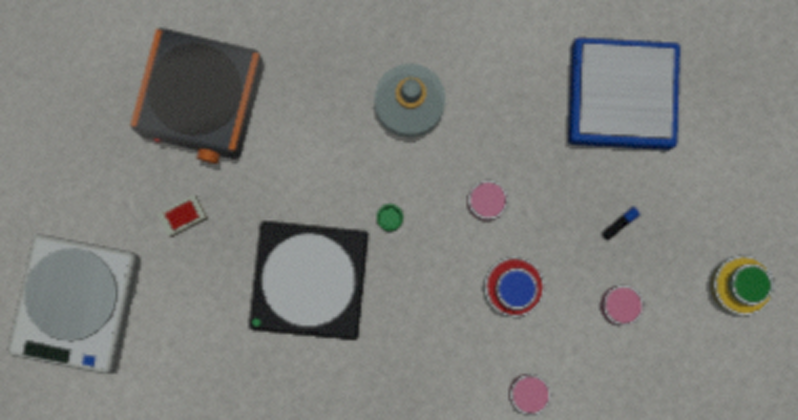

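The crop confirms it: blue sits on the red ring, green on the yellow ring, and the three pink discs are look-alikes to leave alone. Next, the place centres.

```bash
cat > m2.py <<'E'
from h import *
c=viewer.camera_info('top'); p=np.load('top0.npz')['p']
g=cv2.cvtColor(p,cv2.COLOR_RGB2GRAY); S=4
out=cv2.resize(p,None,fx=S,fy=S,interpolation=cv2.INTER_CUBIC)
G=cv2.GaussianBlur(cv2.resize(g,None,fx=S,fy=S,interpolation=cv2.INTER_CUBIC),(0,0),2)
for n,uv,z,D,T in(('balance',(175,240),.042,.09,.034),('warmer',(234,143),.048,.092,.045),('pad',(287,234),.020,.092,.018)):
    X=cast(c,uv,z); r=S*np.linalg.norm(proj(c,X+[0,D/2,0])-proj(c,X))
    x0,y0=(uv[0]-40)*S,(uv[1]-40)*S
    R=cv2.equalizeHist(G[y0:y0+80*S,x0:x0+80*S])
    h=cv2.HoughCircles(R,cv2.HOUGH_GRADIENT_ALT,1.5,20,param1=80,param2=.6,minRadius=int(r*.85),maxRadius=int(r*1.12))
    print(n,'r exp',r)
    if h is not None:
        for a,b,q in h.reshape(-1,h.shape[-1])[:3,:3]:
            u=((a+x0+.5)/S-.5,(b+y0+.5)/S-.5); print('  ',np.round(u,1),q,cast(c,u,z).round(4))
            cv2.circle(out,(int(a+x0),int(b+y0)),int(q),(255,0,0),1)
hsv=cv2.cvtColor(p,cv2.COLOR_RGB2HSV)
k=find(p,((hsv[...,1]>90)&(hsv[...,0]>95)&(hsv[...,0]<130)).astype(np.uint8),(438,145),45); print('cold',cen(c,k,.026))
k=find(p,(p.min(2)<75).astype(np.uint8),(287,234),45); print('padbox',cen(c,k,.018))
k=find(p,(p.min(2)<90).astype(np.uint8),(234,143),40); print('warmbox',cen(c,k,.045))
k=find(p,(p.min(2)>125).astype(np.uint8),(287,234),26); print('disc',cen(c,k,.020))
# side camera
cs=viewer.camera_info('side'); ps=np.load('side0.npz')['p']
for n,X in (('blue',(.454,-.114,.04)),('red',(.456,-.114,.022)),('green',(.4625,-.344,.04)),('yellow',(.462,-.341,.022))):
    print(n,'side',cen(cs,find(ps,mask(ps,n),proj(cs,X),20),X[2]))
cv2.imwrite('pics/c2.png',out[320:1120,540:1340][:,:,::-1][:600])
E
python3 m2.py
```

```text
balance r exp 87.97410286831345
   [173.6 239.4] 90.91069 [0.4413 0.3205 0.042 ]
warmer r exp 88.65622896723384
   [234.1 144.6] 79.91667 [0.6395 0.2028 0.048 ]
pad r exp 87.92798258059148
   [286.4 233. ] 89.55929 [0.4596 0.0916 0.02  ]
   [286.4 233. ] 80.14636 [0.4596 0.0916 0.02  ]
cold (array([ 0.6538, -0.2231]), 0.1226, (array([0.109, 0.11 ]), 87.8))
padbox (array([0.4596, 0.0911]), 0.1229, (array([0.109, 0.11 ]), 85.4))
warmbox (array([0.6379, 0.2037]), 0.1298, (array([0.114, 0.125]), 77.2))
disc (array([0.46  , 0.0919]), 0.0892, (array([0.088, 0.088]), 1.1))
blue side (array([ 0.4541, -0.111 ]), 0.0275, (array([0.026, 0.029]), 0.2))
red side (array([ 0.4694, -0.1052]), 0.0259, (array([0.017, 0.041]), 34.0))
green side (array([ 0.4623, -0.338 ]), 0.0217, (array([0.021, 0.022]), 43.7))
yellow side (array([ 0.4625, -0.3174]), 0.0591, (array([0.047, 0.069]), 0.0))
```

View pics/c2.png

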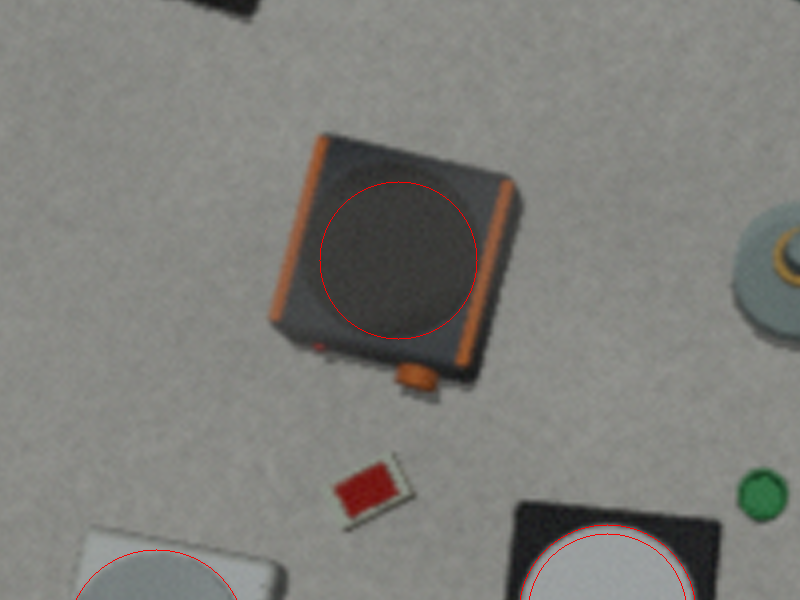

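The Hough circle on the warmer is off: r is 80 px where 89 is expected. I'll use the box's top corners instead, whose centre is pixel (233.1,142.4). The pan and disc circles fit well.

Run:
```python
from h import *
c=viewer.camera_info('top'); S=4
q=[((a+540.5)/S-.5,(b+320.5)/S-.5) for a,b in((318,133),(513,178),(466,367),(272,320))]
P=np.array([cast(c,u,.045) for u in q]);print(P.mean(0),[np.linalg.norm(P[i]-P[i-1]) for i in range(4)])
for u in((372,196),(436,245),(391,288)):print('pink',cast(c,u,.018).round(3))
print(delta(.4545,-.1135,.16,np.pi/2))
```

```text
[0.64590602 0.20650966 0.045     ] [np.float64(0.10168060698252472), np.float64(0.1051377004667968), np.float64(0.1025823862095621), np.float64(0.10386975790657528)]
pink [ 0.541 -0.087  0.018]
pink [ 0.44  -0.222  0.018]
pink [ 0.35  -0.128  0.018]
(array([-45.92, -53.2 ,   7.14]), array([-1.000e-03,  1.000e-03,  1.127e+00]))
```

Emit:
play_rows([
  [-46,-53.2,3,0,0,1.127,0.45],
  [-46,-53.2,3,0,0,1.127,0.45],
  [-46,-53.2,3,0,0,1.127,0.45],
  [-46,-53.2,3,0,0,1.127,0.45],
  [-46,-53.2,3,0,0,1.127,0.45],
], squeeze=40)

```text
clock: 0.6
position: [0.3349, 0.3216, 0.2205]
tool_rot: [-3.141, -0.0, 1.942]
force: [1.5, 0.6, 0.3]
grip_width: 0.0617
finger_force: 0.0
```

```bash
python3 -c "
from h import *
print(observe()['position'],observe()['tool_rot'],delta(.4545,-.1135,.16,np.pi/2))"
```

```text
[0.33485683 0.32157403 0.22048903] [-3.14143233e+00 -1.00187717e-04  1.94150572e+00] (array([-44.89,  -4.61,   6.05]), array([-0.   , -0.   ,  0.371]))
```

Emit:
play_rows([
  [-44.9,-4.6,3,0,0,0.371,0.45],
  [-44.9,-4.6,3,0,0,0.371,0.45],
  [-44.9,-4.6,3,0,0,0.371,0.45],
  [-44.9,-4.6,3,0,0,0.371,0.45],
  [-44.9,-4.6,3,0,0,0.371,0.45],
])

```text
clock: 1.1
position: [0.4025, 0.0818, 0.2041]
tool_rot: [3.141, -0.0, 1.577]
force: [1.9, 0.8, 0.6]
grip_width: 0.0615
finger_force: 0.0
```

```bash
python3 -c "
from h import *
print(observe()['position'],observe()['tool_rot'],delta(.4545,-.1135,.1,np.pi/2))"
```

```text
[0.40250503 0.08177462 0.20406197] [ 3.14131122e+00 -2.41771560e-04  1.57717339e+00] (array([-19.56,   5.07,  10.4 ]), array([ 0.   , -0.   ,  0.006]))
```

Emit:
play_rows([
  [-19.6,5.1,8,0,0,0.006,0.45],
  [-19.6,5.1,8,0,0,0.006,0.45],
  [-19.6,5.1,8,0,0,0.006,0.45],
  [-19.6,5.1,8,0,0,0.006,0.45],
  [-19.6,5.1,8,0,0,0.006,0.45],
])

```text
clock: 1.6
position: [0.4542, -0.1164, 0.1225]
tool_rot: [-3.14, 0.001, 1.566]
force: [0.7, 0.9, 0.6]
grip_width: 0.0618
finger_force: 0.0
```

Emit:
play_rows([
  [0,0,0,0,0,0,0.45],
  [0,0,0,0,0,0,0.45],
  [0,0,0,0,0,0,0.45],
  [0,0,0,0,0,0,0.45],
  [0,0,0,0,0,0,0.45],
])

```text
clock: 2.1
position: [0.4548, -0.1113, 0.1244]
tool_rot: [3.141, -0.0, 1.572]
force: [0.0, -0.2, 0.5]
grip_width: 0.0618
finger_force: 0.0
```

```bash
python3 -c "
from h import *
p,d=viewer.grab_frame('side');t,d=viewer.grab_frame('top')
a=cv2.resize(p[130:230,270:400],None,fx=3,fy=3,interpolation=2);b=cv2.resize(t[190:290,320:450],None,fx=3,fy=3,interpolation=2)
cv2.imwrite('pics/near1.png',np.hstack([a,b])[:,:,::-1])
print(observe()['position'],observe()['tool_rot'],delta(.4545,-.1135,.024,np.pi/2))"
```

```text
[ 0.45476021 -0.11159019  0.12428169] [ 3.14125557e+00 -1.05130983e-04  1.57171608e+00] (array([-0.19, -0.03, 10.03]), array([ 0.   , -0.   ,  0.001]))
```

View pics/near1.png

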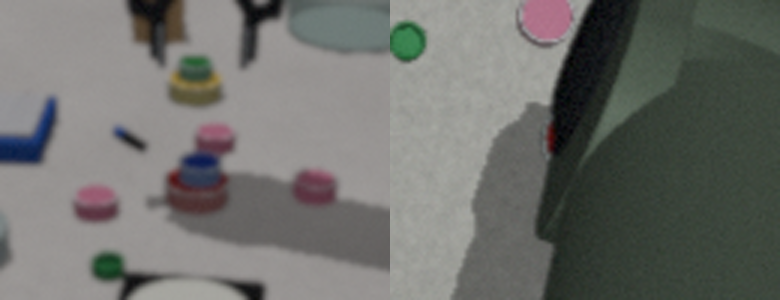

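Side view: the fingers straddle the stack evenly, with blue at about (200,165) in the crop. I'll descend.

Emit:
play_rows([
  [-0.2,0,3,0,0,0,0.45],
  [-0.2,0,6,0,0,0,0.45],
  [-0.2,0,8,0,0,0,0.45],
  [-0.2,0,9.3,0,0,0,0.45],
  [-0.2,0,10,0,0,0,0.45],
])

```text
clock: 2.7
position: [0.4544, -0.1141, 0.0233]
tool_rot: [-3.141, -0.0, 1.571]
force: [0.3, 0.3, 1.7]
grip_width: 0.0622
finger_force: 0.0
```

Emit:
play_rows([
  [0,0,0,0,0,0,0.45],
  [0,0,0,0,0,0,0.45],
  [0,0,0,0,0,0,-0.4],
  [0,0,0,0,0,0,-0.4],
  [0,0,0,0,0,0,-0.4],
], squeeze=40)

```text
clock: 3.2
position: [0.4551, -0.1141, 0.025]
tool_rot: [3.14, -0.0, 1.571]
force: [-2.2, 1.0, 13.8]
grip_width: 0.0382
finger_force: 38.5
```

```bash
python3 -c "
from h import *
p,d=viewer.grab_frame('side')
a=cv2.resize(p[130:230,270:400],None,fx=5,fy=5,interpolation=2)
cv2.imwrite('pics/near2.png',a[:,:,::-1])
o=observe();print(o['position'],o['grip_width'],o['finger_force'],o['force'])"
```

```text
[ 0.45511718 -0.1141297   0.0249917 ] 0.03824069216647399 38.47268342971802 [-2.73082078  0.07998536 14.09823297]
```

View pics/near2.png

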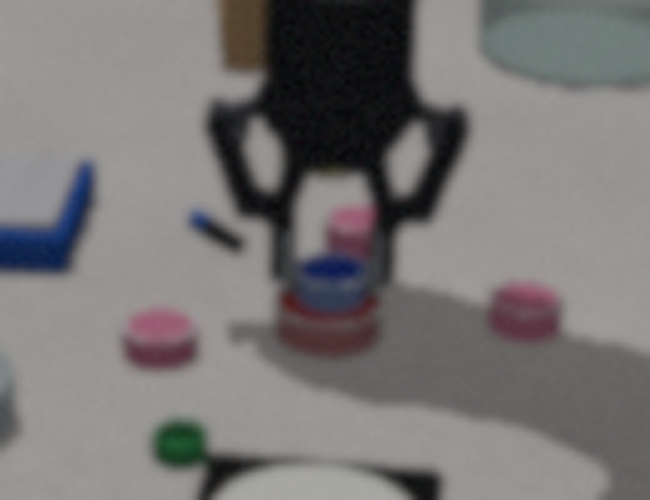

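The side view shows blue held between the fingers, at about (333,280) in the crop. The 14 N upward force means the tips rest on red, so I'll go 3 mm higher for green. Now lift and carry.

Emit:
play_rows([
  [0,0,-1,0,0,0,-0.4],
  [0,0,-3,0,0,0,-0.4],
  [0,0,-5,0,0,0,-0.4],
  [0,0,-7,0,0,0,-0.4],
  [0,0,-8,0,0,0,-0.4],
])

```text
clock: 3.75
position: [0.4552, -0.1142, 0.1061]
tool_rot: [3.139, 0.0, 1.571]
force: [0.7, -0.8, -0.7]
grip_width: 0.0385
finger_force: 40.4
```

Emit:
play_rows([
  [-2,3,0,0,0,0,-0.4],
  [-4.4,7,0,0,0,0,-0.4],
  [-6.6,11,0,0,0,0,-0.4],
  [-8.7,15,0,0,0,0,-0.4],
  [-10.9,19,0,0,0,0,-0.4],
])

```text
clock: 4.25
position: [0.6461, -0.2237, 0.1043]
tool_rot: [-3.142, -0.0, 1.571]
force: [0.1, 0.3, 0.3]
grip_width: 0.0381
finger_force: 40.5
```

Emit:
play_rows([
  [0,0.9,0,0,0,0,-0.4],
  [0,0.9,0,0,0,0,-0.4],
  [0,0.9,0,0,0,0,-0.4],
  [0,0.9,0,0,0,0,-0.4],
  [0,0.9,0,0,0,0,-0.4],
])

```text
clock: 4.75
position: [0.6532, -0.2227, 0.1045]
tool_rot: [3.142, -0.0, 1.571]
force: [-0.2, -0.3, -0.3]
grip_width: 0.0386
finger_force: 40.5
```

```bash
python3 -c "
from h import *
p,d=viewer.grab_frame('side')
a=cv2.resize(p[110:230,210:410],None,fx=4,fy=4,interpolation=2)
cv2.imwrite('pics/near3.png',a[:,:,::-1])
c=viewer.camera_info('top');t,d=viewer.grab_frame('top');np.savez('t1.npz',p=t)
k=find(t,mask(t,'red'),proj(c,(.4567,-.114,.022)));print('red',cen(c,k,.022))
o=observe();print(o['position'],o['grip_width'],o['finger_force'],o['force'],delta(.6538,-.2231,.034,np.pi/2))"
```

```text
Traceback (most recent call last):
  File "h.py", line 18, in find
    return max(cs,key=cv2.contourArea)
ValueError: max() iterable argument is empty
```

View pics/near3.png

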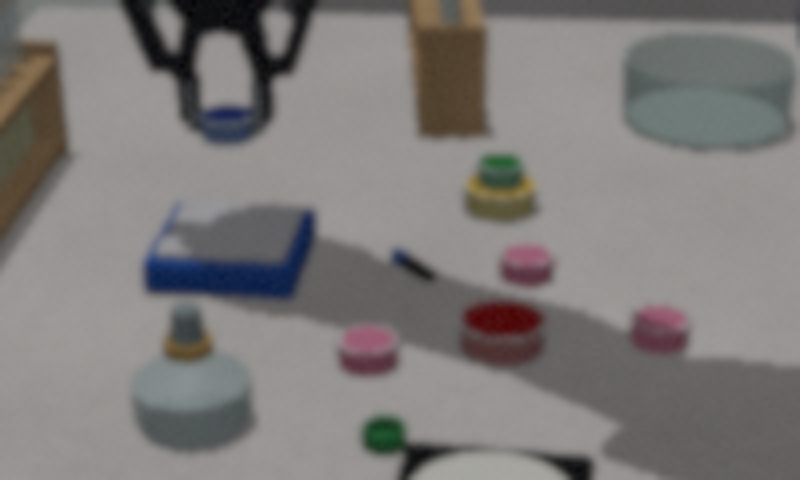

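Blue hangs level in the fingers at (227,122), above the block, and red stayed in place. I'll lower it in steps.

Emit:
play_rows([
  [0,0.05,2,0,0,0,-0.4],
  [0,0.05,4,0,0,0,-0.4],
  [0,0.05,5.5,0,0,0,-0.4],
  [0,0.05,6.5,0,0,0,-0.4],
  [0,0.05,7,0,0,0,-0.4],
])

```text
clock: 5.35
position: [0.6539, -0.2231, 0.0333]
tool_rot: [-3.141, -0.0, 1.571]
force: [-0.3, -0.2, -0.7]
grip_width: 0.0381
finger_force: 40.5
```

Emit:
play_rows([
  [0,0,0,0,0,0,-0.4],
  [0,0,0,0,0,0,-0.4],
  [0,0,0.05,0,0,0,-0.4],
  [0,0,0.1,0,0,0,-0.4],
  [0,0,0.1,0,0,0,-0.4],
])

```text
clock: 5.85
position: [0.6542, -0.2231, 0.0332]
tool_rot: [3.141, 0.0, 1.571]
force: [-0.4, 0.2, -0.1]
grip_width: 0.0384
finger_force: 40.6
```

Emit:
play_rows([
  [0,0,0.05,0,0,0,-0.4],
  [0,0,0.1,0,0,0,-0.4],
  [0,0,0.15,0,0,0,-0.4],
  [0,0,0.15,0,0,0,-0.4],
  [0,0,0.15,0,0,0,-0.4],
])

```text
clock: 6.35
position: [0.6543, -0.2231, 0.0331]
tool_rot: [3.141, -0.0, 1.571]
force: [-8.0, 3.4, 21.8]
grip_width: 0.0381
finger_force: 42.8
```

Emit:
play_rows([
  [0,0,-0.1,0,0,0,-0.4],
  [0,0,-0.1,0,0,0,0.3],
  [0,0,-0.1,0,0,0,0.3],
  [0,0,-0.1,0,0,0,0.3],
  [0,0,-1,0,0,0,0.3],
])

```text
clock: 6.85
position: [0.6535, -0.2229, 0.0407]
tool_rot: [-3.14, -0.0, 1.571]
force: [-0.1, 0.1, -0.4]
grip_width: 0.0557
finger_force: 0.0
```

Emit:
play_rows([
  [0,0,-3,0,0,0,0.45],
  [0,0,-6,0,0,0,0.45],
  [0,0,-8,0,0,0,0.45],
  [-3,-4,-8,0,0,0,0.45],
  [-5,-9,-8,0,0,0,0.45],
])

```text
clock: 7.35
position: [0.5675, -0.2729, 0.1226]
tool_rot: [3.14, 0.002, 1.572]
force: [-0.7, -1.7, 0.3]
grip_width: 0.0621
finger_force: 0.0
```

```bash
python3 -c "
from h import *
cs=viewer.camera_info('side');p,d=viewer.grab_frame('side')
k=find(p,mask(p,'blue'),proj(cs,(.6538,-.223,.048)),9);print(cen(cs,k,.048))
o=observe();print(o['position'],o['grip_width'],delta(.4625,-.343,.1,np.pi/2))"
```

```text
(array([ 0.6543, -0.2181]), 0.0255, (array([0.027, 0.025]), 76.4))
[ 0.55815652 -0.27737706  0.12231959] 0.061931230298846694 (array([-6.62, -9.51,  2.29]), array([-0.004,  0.002, -0.007]))
```

Emit:
play_rows([
  [-3,-5,0,0,0,0,0.45],
  [-5,-8,0,0,0,0,0.45],
  [-6.6,-9.6,0,0,0,0,0.45],
  [-6.6,-9.6,0,0,0,0,0.45],
  [-6.6,-9.6,0,0,0,0,0.45],
])

```text
clock: 7.9
position: [0.472, -0.3378, 0.1221]
tool_rot: [3.141, 0.0, 1.57]
force: [0.5, 1.1, 0.8]
grip_width: 0.0613
finger_force: 0.0
```

```bash
python3 -c "
from h import *
o=observe();print(o['position'],o['grip_width'],delta(.4626,-.3435,.0275,np.pi/2))"
```

```text
[ 0.47201117 -0.33782594  0.12211279] 0.061275382649177264 (array([-0.57, -0.95,  9.46]), array([ 0.001,  0.   , -0.001]))
```

Emit:
play_rows([
  [-0.6,-0.9,0,0,0,0,0.45],
  [-0.6,-0.9,3,0,0,0,0.45],
  [-0.6,-0.9,6,0,0,0,0.45],
  [-0.6,-0.9,8.3,0,0,0,0.45],
  [-0.6,-0.9,9.4,0,0,0,0.45],
])

```text
clock: 8.4
position: [0.4622, -0.3428, 0.0257]
tool_rot: [-3.14, -0.001, 1.572]
force: [0.4, 0.3, 0.4]
grip_width: 0.0621
finger_force: 0.0
```

Emit:
play_rows([
  [0,0,0,0,0,0,0.45],
  [0,0,0,0,0,0,-0.4],
  [0,0,0,0,0,0,-0.4],
  [0,0,0,0,0,0,-0.4],
  [0,0,0,0,0,0,-0.4],
])

```text
clock: 8.9
position: [0.4633, -0.3441, 0.029]
tool_rot: [3.14, 0.001, 1.571]
force: [-1.7, 0.5, 6.3]
grip_width: 0.038
finger_force: 39.6
```

Emit:
play_rows([
  [0,0,-1,0,0,0,-0.4],
  [0,0,-3,0,0,0,-0.4],
  [0,0,-5,0,0,0,-0.4],
  [0,0,-7,0,0,0,-0.4],
  [0,0,-8,0,0,0,-0.4],
])

```text
clock: 9.4
position: [0.4634, -0.3442, 0.1103]
tool_rot: [3.139, 0.001, 1.571]
force: [-0.3, -0.3, -0.4]
grip_width: 0.038
finger_force: 40.2
```

Emit:
play_rows([
  [3,0,0,0,0,0,-0.4],
  [7.5,0,0,0,0,0,-0.4],
  [12,0,0,0,0,0,-0.4],
  [16.5,0,0,0,0,0,-0.4],
  [21,0,0,0,0,0,-0.4],
])

```text
clock: 9.9
position: [0.4625, -0.132, 0.108]
tool_rot: [3.141, -0.0, 1.571]
force: [1.4, 0.4, -0.7]
grip_width: 0.0382
finger_force: 40.2
```

Emit:
play_rows([
  [4.5,0,0,0,0,0,-0.4],
  [9,0,0,0,0,0,-0.4],
  [13.5,0,0,0,0,0,-0.4],
  [18,0,0,0,0,0,-0.4],
  [21,0,0,0,0,0,-0.4],
])

```text
clock: 10.4
position: [0.4625, 0.0796, 0.1079]
tool_rot: [3.141, -0.001, 1.573]
force: [-0.0, -1.0, -0.7]
grip_width: 0.0379
finger_force: 40.2
```

Emit:
play_rows([
  [1.5,-0.3,0,0,0,0,-0.4],
  [1.5,-0.3,0,0,0,0,-0.4],
  [1.5,-0.3,0,0,0,0,-0.4],
  [1.5,-0.3,0,0,0,0,-0.4],
  [1.5,-0.3,0,0,0,0,-0.4],
])

```text
clock: 10.9
position: [0.4599, 0.0903, 0.1077]
tool_rot: [3.141, 0.0, 1.569]
force: [-0.3, -0.0, -0.7]
grip_width: 0.0383
finger_force: 40.2
```

```bash
python3 -c "
from h import *
c=viewer.camera_info('top');t,d=viewer.grab_frame('top');cv2.imwrite('pics/top2.png',t[:,:,::-1])
for n,uv,z,r in(('red',(385,237),.022,30),('yellow',(492,236),.022,30),('blue',(438,145),.048,18)):
  try: print(n,cen(c,find(t,mask(t,n),uv,r),z))
  except Exception as e: print(n,e)
o=observe();print(o['position'],o['grip_width'],delta(.4597,.0916,.0285,np.pi/2))"
```

```text
red (array([ 0.4566, -0.1141]), 0.0528, (array([0.052, 0.052]), 1.1))
yellow (array([ 0.4626, -0.3426]), 0.0538, (array([0.052, 0.055]), 1.1))
blue (array([ 0.6545, -0.2232]), 0.0328, (array([0.031, 0.032]), 89.7))
[0.45987223 0.09043013 0.10765707] 0.038016963343595035 (array([ 0.12, -0.02,  7.92]), array([ 0.   ,  0.   , -0.002]))
```

View pics/top2.png

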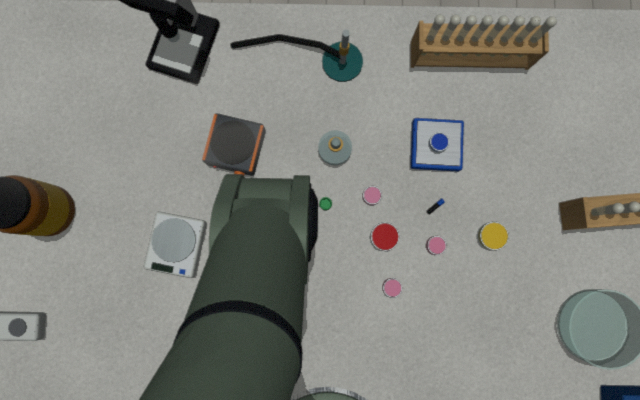

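Blue sits centred on the cold block at (438,142), within 1 mm by measurement. Red (385,237) and yellow (493,236) are undisturbed. Lowering green.

Emit:
play_rows([
  [0.1,0,3,0,0,0,-0.4],
  [0.1,0,5,0,0,0,-0.4],
  [0.1,0,6.5,0,0,0,-0.4],
  [0.1,0,7.5,0,0,0,-0.4],
  [0.1,0,7.9,0,0,0,-0.4],
])

```text
clock: 11.45
position: [0.4595, 0.0918, 0.0279]
tool_rot: [-3.141, 0.0, 1.57]
force: [-0.0, 0.0, 0.5]
grip_width: 0.0386
finger_force: 40.2
```

Emit:
play_rows([
  [0,0,0,0,0,0,-0.4],
  [0,0,0.05,0,0,0,-0.4],
  [0,0,0.1,0,0,0,-0.4],
  [0,0,0.1,0,0,0,-0.4],
  [0,0,0.1,0,0,0,-0.4],
])

```text
clock: 11.95
position: [0.4599, 0.0924, 0.0278]
tool_rot: [3.141, -0.0, 1.571]
force: [-0.2, 0.0, -0.7]
grip_width: 0.0375
finger_force: 40.2
```

Emit:
play_rows([
  [0,0,0.05,0,0,0,-0.4],
  [0,0,0.1,0,0,0,-0.4],
  [0,0,0.1,0,0,0,-0.4],
  [0,0,0.1,0,0,0,-0.4],
  [0,0,0.1,0,0,0,-0.4],
])

```text
clock: 12.45
position: [0.4599, 0.0924, 0.0269]
tool_rot: [3.141, -0.0, 1.571]
force: [-2.1, 0.4, 12.1]
grip_width: 0.038
finger_force: 41.6
```

Emit:
play_rows([
  [0,0,-0.05,0,0,0,-0.4],
  [0,0,-0.05,0,0,0,0.3],
  [0,0,-0.05,0,0,0,0.3],
  [0,0,-0.05,0,0,0,0.3],
  [0,0,-1,0,0,0,0.3],
])

```text
clock: 12.95
position: [0.4592, 0.0921, 0.0362]
tool_rot: [-3.14, 0.001, 1.571]
force: [0.2, 0.3, 0.3]
grip_width: 0.0557
finger_force: 0.0
```

Emit:
play_rows([
  [0,0,-3,0,0,0,0.45],
  [0,0,-6,0,0,0,0.45],
  [0,0,-8,0,0,0,0.76],
  [-4,0,-8,0,0,0,0.76],
  [-8,0,-8,0,0,0,0.76],
])

```text
clock: 13.45
position: [0.4601, 0.0124, 0.1178]
tool_rot: [3.14, -0.001, 1.574]
force: [0.7, -0.8, 0.1]
grip_width: 0.0751
finger_force: 0.0
```

Emit:
play_rows([
  [-4,0,0,0,0,0,0.76],
  [-8,0,0,0,0,0,0.76],
  [-12,0,0,0,0,0,0.76],
  [-12.6,0,0,0,0,0,0.76],
  [-12.6,0,0,0,0,0,0.76],
])

```text
clock: 13.95
position: [0.4595, -0.1149, 0.117]
tool_rot: [3.141, 0.0, 1.568]
force: [0.2, 0.5, 0.4]
grip_width: 0.075
finger_force: 0.0
```

```bash
python3 -c "
from h import *
cs=viewer.camera_info('side');p,d=viewer.grab_frame('side')
k=find(p,mask(p,'green'),proj(cs,(.4597,.0916,.038)),12);print(cen(cs,k,.038))
o=observe();print(o['position'],o['grip_width'],delta(.4566,-.1141,.006,np.pi/2))"
```

```text
(array([0.4596, 0.0938]), 0.0273, (array([0.028, 0.026]), 63.5))
[ 0.4596838  -0.11347522  0.11690063] 0.07530337293396039 (array([-0.07, -0.31, 11.09]), array([ 0.   , -0.   , -0.001]))
```

Green looks good on the pad. Now red: descend to about 8 mm and close.

Emit:
play_rows([
  [0,-0.3,3,0,0,0,0.76],
  [0,-0.3,6,0,0,0,0.76],
  [0,-0.3,8.5,0,0,0,0.76],
  [0,-0.3,10,0,0,0,0.76],
  [0,-0.3,10.9,0,0,0,0.76],
])

```text
clock: 14.5
position: [0.4564, -0.1121, 0.0066]
tool_rot: [-3.14, -0.001, 1.573]
force: [0.0, 0.7, 0.5]
grip_width: 0.075
finger_force: 0.0
```

Emit:
play_rows([
  [0,0,0,0,0,0,0.76],
  [0,0,0,0,0,0,0.2],
  [0,0,0,0,0,0,0.2],
  [0,0,0,0,0,0,0.2],
  [0,0,0,0,0,0,0.2],
], squeeze=50)

```text
clock: 15.0
position: [0.4571, -0.1133, 0.0088]
tool_rot: [3.14, -0.0, 1.571]
force: [-3.4, 2.5, 9.4]
grip_width: 0.0574
finger_force: 51.1
```

```bash
python3 -c "
from h import *
p,d=viewer.grab_frame('side')
a=cv2.resize(p[130:230,270:400],None,fx=5,fy=5,interpolation=2)
cv2.imwrite('pics/near4.png',a[:,:,::-1])
o=observe();print(o['position'],o['grip_width'],o['finger_force'],o['force'])"
```

```text
[ 0.45712943 -0.11326718  0.00877105] 0.05771056623999928 51.14387333393097 [-2.27223873  2.0191979   8.96608995]
```

View pics/near4.png

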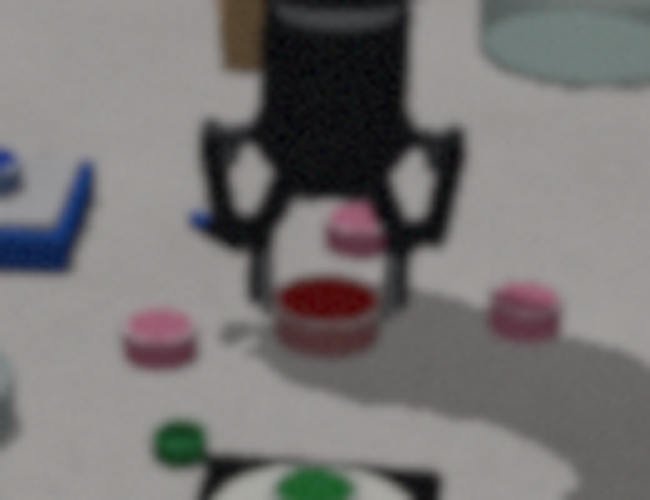

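The side view shows red at (328,300) gripped between the fingers, at 57 mm and 51 N. Lift and carry to the balance.

Emit:
play_rows([
  [0,0,-1,0,0,0,0.2],
  [0,0,-3,0,0,0,0.2],
  [0,0,-6,0,0,0,0.2],
  [0,0,-9,0,0,0,0.2],
  [0,0,-11,0,0,0,0.2],
])

```text
clock: 15.55
position: [0.4572, -0.1137, 0.1205]
tool_rot: [3.139, -0.0, 1.57]
force: [0.6, -0.5, -0.9]
grip_width: 0.0576
finger_force: 53.6
```

Emit:
play_rows([
  [3,0,0,0,0,0,0.2],
  [7.5,0,0,0,0,0,0.2],
  [12,0,0,0,0,0,0.2],
  [16.5,0,0,0,0,0,0.2],
  [21,0,0,0,0,0,0.2],
])

```text
clock: 16.05
position: [0.4566, 0.0983, 0.1189]
tool_rot: [3.14, -0.001, 1.571]
force: [1.4, -0.4, -1.1]
grip_width: 0.0577
finger_force: 53.6
```

Emit:
play_rows([
  [4.5,0,0,0,0,0,0.2],
  [9,0,0,0,0,0,0.2],
  [13.5,-0.5,0,0,0,0,0.2],
  [18,-1,0,0,0,0,0.2],
  [21,-1.6,0,0,0,0,0.2],
])

```text
clock: 16.55
position: [0.4399, 0.3099, 0.1188]
tool_rot: [3.141, -0.002, 1.573]
force: [0.9, -1.0, -0.4]
grip_width: 0.0575
finger_force: 53.6
```

Emit:
play_rows([
  [1.4,0,0,0,0,0,0.2],
  [1.4,0,0,0,0,0,0.2],
  [1.4,0,0,0,0,0,0.2],
  [1.4,0,0,0,0,0,0.2],
  [1.4,0,0,0,0,0,0.2],
])

```text
clock: 17.05
position: [0.4412, 0.3192, 0.1179]
tool_rot: [3.141, 0.0, 1.569]
force: [0.6, 0.3, -0.4]
grip_width: 0.0577
finger_force: 53.6
```

```bash
python3 -c "
from h import *
p,d=viewer.grab_frame('side');cv2.imwrite('pics/s5.png',p[:,:,::-1])
o=observe();print(o['position'],o['grip_width'],o['force'],delta(.4413,.321,.0525,np.pi/2))"
```

```text
[0.44109873 0.31931535 0.11776871] 0.05730269964964177 [-0.17852908  0.70805012 -1.58289819] (array([0.17, 0.02, 6.53]), array([ 0.   ,  0.   , -0.002]))
```

View pics/s5.png

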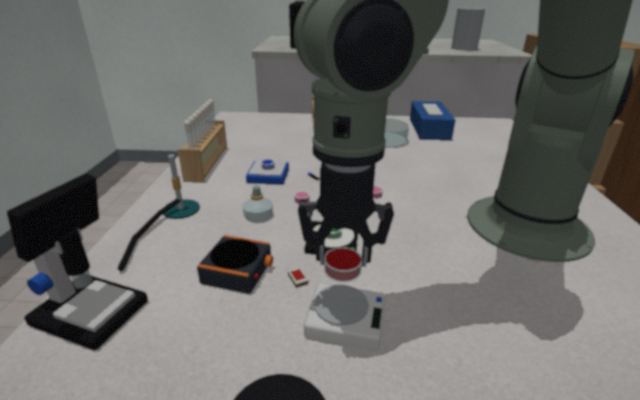

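Red is held level at (343,262), above the pan at (341,305). Lowering.

Emit:
play_rows([
  [0.1,0,2,0,0,0,0.2],
  [0.1,0,4,0,0,0,0.2],
  [0.1,0,5.3,0,0,0,0.2],
  [0.1,0,6.2,0,0,0,0.2],
  [0.1,0,6.6,0,0,0,0.2],
])

```text
clock: 17.6
position: [0.4407, 0.3209, 0.051]
tool_rot: [-3.141, 0.001, 1.57]
force: [-0.1, -0.2, -0.8]
grip_width: 0.0573
finger_force: 53.6
```

Emit:
play_rows([
  [0,0,0,0,0,0,0.2],
  [0,0,0.05,0,0,0,0.2],
  [0,0,0.05,0,0,0,0.2],
  [0,0,0.05,0,0,0,0.2],
  [0,0,0.05,0,0,0,0.2],
])

```text
clock: 18.1
position: [0.4408, 0.3214, 0.0513]
tool_rot: [3.141, -0.0, 1.571]
force: [-0.1, 0.5, -0.3]
grip_width: 0.0578
finger_force: 53.7
```

Emit:
play_rows([
  [0,0,0.05,0,0,0,0.2],
  [0,0,0.1,0,0,0,0.2],
  [0,0,0.1,0,0,0,0.2],
  [0,0,0.1,0,0,0,0.2],
  [0,0,0.1,0,0,0,0.2],
])

```text
clock: 18.6
position: [0.4408, 0.3214, 0.0508]
tool_rot: [3.141, -0.001, 1.571]
force: [-4.7, -2.9, 17.4]
grip_width: 0.0576
finger_force: 55.6
```

Emit:
play_rows([
  [0,0,-0.05,0,0,0,0.2],
  [0,0,-0.05,0,0,0,0.76],
  [0,0,-0.05,0,0,0,0.76],
  [0,0,-0.05,0,0,0,0.76],
  [0,0,-1,0,0,0,0.76],
])

```text
clock: 19.1
position: [0.4403, 0.3208, 0.0595]
tool_rot: [-3.14, 0.001, 1.571]
force: [0.4, -0.2, 1.4]
grip_width: 0.0752
finger_force: 0.0
```

Emit:
play_rows([
  [0,0,-3,0,0,0,0.76],
  [0,0,-6,0,0,0,0.76],
  [-3,0,-8,0,0,0,0.76],
  [-7,0,-8,0,0,0,0.76],
  [-12,0,-8,0,0,0,0.76],
])

```text
clock: 19.6
position: [0.4408, 0.2013, 0.1412]
tool_rot: [3.14, -0.001, 1.573]
force: [1.1, -0.7, 0.3]
grip_width: 0.075
finger_force: 0.0
```

Emit:
play_rows([
  [-5,0,0,0,0,0,0.76],
  [-10,0,0,0,0,0,0.76],
  [-15,0,0,0,0,0,0.76],
  [-20,0.5,0,0,0,0,0.76],
  [-25,1,0,0,0,0,0.76],
])

```text
clock: 20.1
position: [0.4506, -0.0501, 0.1408]
tool_rot: [3.141, -0.0, 1.571]
force: [0.6, -0.4, 0.5]
grip_width: 0.0751
finger_force: 0.0
```

Emit:
play_rows([
  [-5,0.5,0,0,0,0,0.76],
  [-10,1,0,0,0,0,0.76],
  [-15,1.1,0,0,0,0,0.76],
  [-20,1.1,0,0,0,0,0.76],
  [-25,1.1,0,0,0,0,0.76],
])

```text
clock: 20.6
position: [0.4613, -0.2999, 0.1408]
tool_rot: [3.141, 0.0, 1.571]
force: [1.4, 0.4, 1.0]
grip_width: 0.0753
finger_force: 0.0
```

Emit:
play_rows([
  [-4.3,0,0,0,0,0,0.76],
  [-4.3,0,0,0,0,0,0.76],
  [-4.3,0,0,0,0,0,0.76],
  [-4.3,0,0,0,0,0,0.76],
  [-4.3,0,0,0,0,0,0.76],
])

```text
clock: 21.1
position: [0.4621, -0.3394, 0.1403]
tool_rot: [3.141, -0.0, 1.573]
force: [0.4, 0.7, -0.4]
grip_width: 0.0751
finger_force: 0.0
```

```bash
python3 -c "
from h import *
cs=viewer.camera_info('side');p,d=viewer.grab_frame('side')
c=viewer.camera_info('top');t,d=viewer.grab_frame('top');cv2.imwrite('pics/top3.png',t[:,:,::-1])
k=find(p,mask(p,'yellow'),proj(cs,(.4625,-.342,.022)),14);print('y side',cen(cs,k,.022))
for n,X in(('red',(.4413,.3205,.064)),('green',(.4597,.0916,.038)),('blue',(.654,-.223,.048))):
  try: print(n,cen(c,find(t,mask(t,n),proj(c,X),22),X[2]))
  except Exception as e: print(n,e)
o=observe();print(o['position'],o['grip_width'],delta(.4626,-.3422,.0085,np.pi/2))"
```

```text
y side (array([ 0.4622, -0.3215]), 0.0629, (array([0.048, 0.078]), 4.1))
red (array([0.4404, 0.321 ]), 0.0532, (array([0.053, 0.053]), 47.0))
green (array([0.4593, 0.0924]), 0.0326, (array([0.033, 0.031]), 1.4))
blue (array([ 0.6545, -0.2232]), 0.0328, (array([0.031, 0.032]), 89.7))
[ 0.46207271 -0.33972789  0.14026333] 0.07532876774129085 (array([-0.25,  0.05, 13.18]), array([ 0.   , -0.   ,  0.001]))
```

View pics/top3.png

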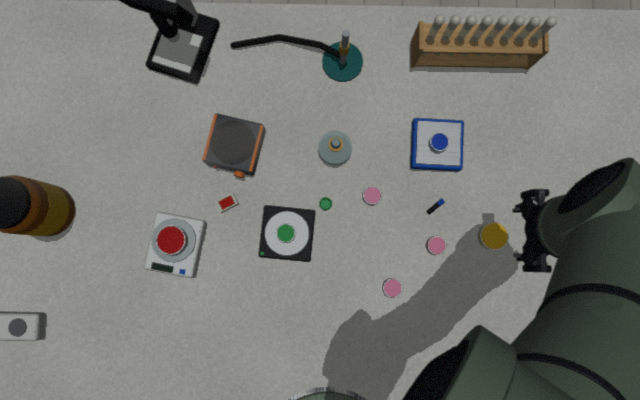

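Red, green and blue sit centred on their places at (171,240), (286,233) and (439,142), all within 1 mm. Yellow is next.

Emit:
play_rows([
  [-0.25,0,4,0,0,0,0.76],
  [-0.25,0,8,0,0,0,0.76],
  [-0.25,0,11,0,0,0,0.76],
  [-0.25,0,12.4,0,0,0,0.76],
  [-0.25,0,13.1,0,0,0,0.76],
])

```text
clock: 21.7
position: [0.4615, -0.3428, 0.0083]
tool_rot: [-3.141, -0.001, 1.571]
force: [-0.1, 0.1, 0.1]
grip_width: 0.0751
finger_force: 0.0
```

Emit:
play_rows([
  [0,0,0,0,0,0,0.76],
  [0,0,0,0,0,0,0.2],
  [0,0,0,0,0,0,0.2],
  [0,0,0,0,0,0,0.2],
  [0,0,0,0,0,0,0.2],
], squeeze=50)

```text
clock: 22.2
position: [0.4623, -0.3436, 0.0109]
tool_rot: [3.14, 0.001, 1.571]
force: [-3.4, 2.8, 13.0]
grip_width: 0.0575
finger_force: 50.6
```

Emit:
play_rows([
  [0,0,-1,0,0,0,0.2],
  [0,0,-3,0,0,0,0.2],
  [0,0,-7,0,0,0,0.2],
  [0,0,-11,0,0,0,0.2],
  [0,0,-14,0,0,0,0.2],
])

```text
clock: 22.7
position: [0.4621, -0.3436, 0.1528]
tool_rot: [3.139, 0.001, 1.57]
force: [0.3, -0.1, -0.3]
grip_width: 0.0574
finger_force: 53.5
```

Emit:
play_rows([
  [3,0,0,0,0,0,0.2],
  [7.5,0,0,0,0,0,0.2],
  [12,0,0,0,0,0,0.2],
  [16.5,0,0,0,0,0,0.2],
  [21,0,0,0,0,0,0.2],
])

```text
clock: 23.2
position: [0.4617, -0.1316, 0.1504]
tool_rot: [3.14, -0.0, 1.57]
force: [1.6, 0.8, -0.2]
grip_width: 0.0572
finger_force: 53.5
```

```bash
python3 -c "
from h import *
c=viewer.camera_info('top');p=np.load('top0.npz')['p'];S=4
B=cv2.resize(p[105:185,190:280],None,fx=S,fy=S,interpolation=cv2.INTER_CUBIC)
h=cv2.cvtColor(B,cv2.COLOR_RGB2HSV);m=((h[...,0]<18)&(h[...,1]>90)).astype(np.uint8)
cs,_=cv2.findContours(m,0,1)
for k in cs:
  if cv2.contourArea(k)<300: continue
  P=np.array([cast(c,((q[0][0]+.5)/S-.5+190,(q[0][1]+.5)/S-.5+105),.045)[:2] for q in k],np.float32)
  print(np.round(cv2.boxPoints(cv2.minAreaRect(P)),4).tolist(),np.round(cv2.minAreaRect(P)[0],4))
cs=viewer.camera_info('side');p=np.load('side0.npz')['p']
m=(p.max(2)<28).astype(np.uint8);k=find(p,m,proj(cs,(.645,.206,.048)),45);print('side plate',cen(cs,k,.048))
"
```

```text
[[0.5705000162124634, 0.18219999969005585], [0.5838000178337097, 0.17910000681877136], [0.5889000296592712, 0.20110000669956207], [0.5756000280380249, 0.20409999787807465]] [0.5797 0.1916]
[[0.5828999876976013, 0.164000004529953], [0.6830000281333923, 0.1437000036239624], [0.6848000288009644, 0.1526000052690506], [0.5846999883651733, 0.1729000061750412]] [0.6339 0.1583]
[[0.6065000295639038, 0.2635999917984009], [0.7045000195503235, 0.2409999966621399], [0.7060999870300293, 0.24799999594688416], [0.6080999970436096, 0.27059999108314514]] [0.6563 0.2558]
side plate (array([0.6444, 0.2098]), 0.0902, (array([0.084, 0.091]), 78.2))
```

Emit:
play_rows([
  [4.5,0,0,0,0,0,0.2],
  [9,1,0,0,0,0,0.2],
  [13,3,0,0,0,0,0.2],
  [17,5,0,0,0,0,0.2],
  [21,7.5,0,0,0,0,0.2],
])

```text
clock: 23.7
position: [0.5372, 0.0789, 0.1506]
tool_rot: [3.14, -0.001, 1.571]
force: [0.9, -0.5, 0.3]
grip_width: 0.0572
finger_force: 53.5
```

Emit:
play_rows([
  [4,3,0,0,0,0,0.2],
  [8,6,0,0,0,0,0.2],
  [12,9,0,0,0,0,0.2],
  [13,10.8,0,0,0,0,0.2],
  [13,10.8,0,0,0,0,0.2],
])

```text
clock: 24.2
position: [0.6461, 0.2092, 0.1498]
tool_rot: [3.14, -0.0, 1.573]
force: [-1.2, -0.8, -0.5]
grip_width: 0.0575
finger_force: 53.5
```

Emit:
play_rows([
  [0,0,2,0,0,0,0.2],
  [0,0,3,0,0,0,0.2],
  [0,0,3,0,0,0,0.2],
  [0,0,3,0,0,0,0.2],
  [0,0,3,0,0,0,0.2],
])

```text
clock: 24.7
position: [0.645, 0.2067, 0.1201]
tool_rot: [3.141, -0.0, 1.57]
force: [-0.1, 0.7, -0.3]
grip_width: 0.0573
finger_force: 53.5
```

```bash
python3 -c "
from h import *
o=observe();print(o['position'],o['grip_width'],o['finger_force'],delta(.645,.2065,.060,np.pi/2))"
```

```text
[0.64502187 0.20668656 0.12011302] 0.057318509974221665 53.49583446979523 (array([-0.02, -0.01,  6.01]), array([ 0.001, -0.   , -0.   ]))
```

Emit:
play_rows([
  [0,0,2,0,0,0,0.2],
  [0,0,3.8,0,0,0,0.2],
  [0,0,5,0,0,0,0.2],
  [0,0,5.7,0,0,0,0.2],
  [0,0,6,0,0,0,0.2],
])

```text
clock: 25.2
position: [0.6447, 0.2067, 0.059]
tool_rot: [-3.141, 0.0, 1.571]
force: [-10.0, -2.8, 30.2]
grip_width: 0.0573
finger_force: 56.7
```

Emit:
play_rows([
  [0,0,0,0,0,0,0.2],
  [0,0,0.05,0,0,0,0.2],
  [0,0,0.1,0,0,0,0.2],
  [0,0,0.1,0,0,0,0.2],
  [0,0,0.1,0,0,0,0.2],
])

```text
clock: 25.7
position: [0.6451, 0.2069, 0.0591]
tool_rot: [3.141, -0.0, 1.571]
force: [-2.2, 0.1, 7.7]
grip_width: 0.0571
finger_force: 54.6
```

Contact. Release, then retreat upward and inward.

Emit:
play_rows([
  [0,0,0,0,0,0,0.2],
  [0,0,0,0,0,0,0.76],
  [0,0,0,0,0,0,0.76],
  [0,0,0,0,0,0,0.76],
  [0,0,-1,0,0,0,0.76],
])

```text
clock: 26.2
position: [0.644, 0.2066, 0.0673]
tool_rot: [-3.14, 0.001, 1.571]
force: [0.3, -0.6, -0.8]
grip_width: 0.0754
finger_force: 0.0
```

Emit:
play_rows([
  [0,0,-3,0,0,0,0.76],
  [0,0,-6,0,0,0,0.76],
  [0,0,-10,0,0,0,0.76],
  [-4,-3,-10,0,0,0,0.76],
  [-8,-6,-10,0,0,0,0.76],
])

```text
clock: 26.7
position: [0.5845, 0.1265, 0.1695]
tool_rot: [3.139, -0.001, 1.572]
force: [0.9, -1.2, -1.0]
grip_width: 0.0752
finger_force: 0.0
```

Emit:
play_rows([
  [-4,-3,0,0,0,0,0.76],
  [-8,-6,0,0,0,0,0.76],
  [-12,-9,0,0,0,0,0.76],
  [-16,-10,0,0,0,0,0.76],
  [-20,-10,0,0,0,0,0.76],
])

```text
clock: 27.2
position: [0.4833, -0.0744, 0.1691]
tool_rot: [3.141, -0.001, 1.571]
force: [1.0, 0.0, -0.2]
grip_width: 0.075
finger_force: 0.0
```

Emit:
play_rows([
  [-5,0,0,0,0,0,0.76],
  [-10,0,0,0,0,0,0.76],
  [-15,0,0,0,0,0,0.76],
  [-15,0,0,0,0,0,0.76],
  [-15,0,0,0,0,0,0.76],
])

```text
clock: 27.7
position: [0.4843, -0.2245, 0.1685]
tool_rot: [3.141, 0.0, 1.568]
force: [-0.2, 0.6, -0.6]
grip_width: 0.0752
finger_force: 0.0
```

```bash
python3 -c "
from h import *
c=viewer.camera_info('top');t,d=viewer.grab_frame('top');cv2.imwrite('pics/top4.png',t[:,:,::-1])
for n,X in(('red',(.4413,.3205,.064)),('green',(.4597,.0916,.038)),('blue',(.654,-.223,.048)),('yellow',(.645,.207,.07))):
  try: print(n,cen(c,find(t,mask(t,n),proj(c,X),19),X[2]))
  except Exception as e: print(n,e)
print(observe()['position'])"
```

```text
red (array([0.4403, 0.321 ]), 0.0531, (array([0.054, 0.052]), 2.7))
green (array([0.4593, 0.0924]), 0.0326, (array([0.033, 0.031]), 1.4))
blue (array([ 0.6545, -0.2232]), 0.0328, (array([0.031, 0.032]), 89.7))
yellow (array([0.6451, 0.2087]), 0.0527, (array([0.052, 0.051]), 2.0))
[ 0.48463112 -0.22311547  0.16840792]
```

View pics/top4.png

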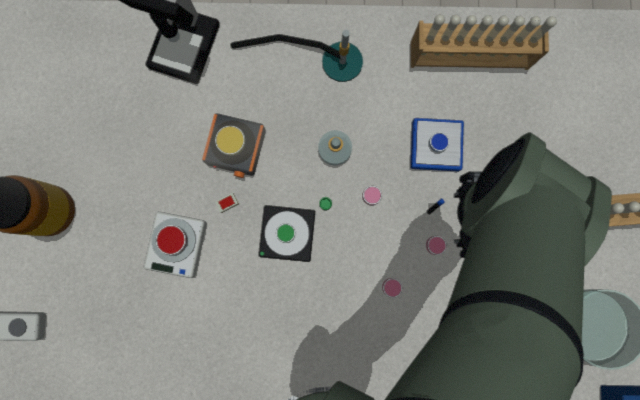

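All four dishes sit on their places, within about 2 mm. The lamp at (335,148) hasn't moved, and the arm is clear. Handing in.

```bash
python3 -c "
from workcell import bot
print(bot.job_done())"
```

```text
the job is handed in; nothing more can be done
None
```

The job is handed in with red on the balance, yellow on the warmer, green on the light pad and blue on the cold block, each within about 2 mm of centre by my last camera check, and the lamp looks unmoved; the hand-in call returned no verdict.

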